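Line up the drink cans by height beside the crusher

TASK

Line up the four drink cans in order of height on the row of cork coasters, so that they can be drunk and crushed in that order: the tallest on the coaster next to the can crusher, then ever shorter, the shortest at the glass jar. Each can stands upright and wholly on its own coaster. Do not knock over or shove aside the swing-top bottle that stands among the cans.

Things in the scene. Friction and masses are not known exactly. Their poses are not given: they have to be found in the camera images.
- can_a_center (a point): Centre (half-way up, on the axis) of the shortest drink can: upright closed plain aluminium can, 53 mm in diameter, 89 mm high, its top 14 mm and bottom 8 mm drawn in to 47 mm; about 170 g. z axis up. Loose, rigid. It stands on the plywood at the start, nearer the robot than the coasters; which can stands where is shuffled.
- can_b_center (a point): Centre (half-way up, on the axis) of the second shortest drink can: upright closed plain aluminium can, 53 mm in diameter, 111 mm high, its top 14 mm and bottom 8 mm drawn in to 47 mm; about 220 g. z axis up. Loose, rigid. It stands on the plywood at the start, nearer the robot than the coasters; which can stands where is shuffled.
- can_c_center (a point): Centre (half-way up, on the axis) of the second tallest drink can: upright closed plain aluminium can, 53 mm in diameter, 134 mm high, its top 14 mm and bottom 8 mm drawn in to 47 mm; about 280 g. z axis up. Loose, rigid. It stands on the plywood at the start, nearer the robot than the coasters; which can stands where is shuffled.
- can_d_center (a point): Centre (half-way up, on the axis) of the tallest drink can: upright closed plain aluminium can, 57 mm in diameter, 157 mm high, its top 14 mm and bottom 8 mm drawn in to 51 mm; about 380 g. z axis up. Loose, rigid. It stands on the plywood at the start, nearer the robot than the coasters; which can stands where is shuffled.
- coaster_1: One of four identical round cork coasters, 80 mm in diameter, 4 mm thick, fixed on a black rubber bar mat 5 mm thick; its top is 9 mm above the plywood. Origin: centre of its underside. The four make a straight row, 95 mm apart; the names say nothing of the order along the row (shuffled): tell it by the distance from the crusher.
- coaster_2: One of four identical round cork coasters, 80 mm in diameter, 4 mm thick, fixed on a black rubber bar mat 5 mm thick; its top is 9 mm above the plywood. Origin: centre of its underside. The four make a straight row, 95 mm apart; the names say nothing of the order along the row (shuffled): tell it by the distance from the crusher.
- coaster_3: One of four identical round cork coasters, 80 mm in diameter, 4 mm thick, fixed on a black rubber bar mat 5 mm thick; its top is 9 mm above the plywood. Origin: centre of its underside. The four make a straight row, 95 mm apart; the names say nothing of the order along the row (shuffled): tell it by the distance from the crusher.
- coaster_4: One of four identical round cork coasters, 80 mm in diameter, 4 mm thick, fixed on a black rubber bar mat 5 mm thick; its top is 9 mm above the plywood. Origin: centre of its underside. The four make a straight row, 95 mm apart; the names say nothing of the order along the row (shuffled): tell it by the distance from the crusher.
- crusher: Small aluminium can crusher, black press button on top, 100 mm deep (x), 90 wide (y), 201 high, fixed. Origin: centre of its underside. Stands in line with the coasters at the left or right end of the row; its y axis lies along the row; 125, 220, 315 and 410 mm from the coasters' centres. 125 mm beyond the last coaster stands an unlisted open glass jar, 90 mm wide, 135 high.
- bottle_center (a point): Centre (half-way up, on the axis) of an amber swing-top bottle, 60 mm in diameter, 195 mm high, about 500 g, loose, upright, z axis up. It stands in one line with the cans, to be left there; neighbours in that line are at least 100 mm apart, centre to centre. (A flat bottle opener 8 mm high lies between cans and coasters, in nobody's way.)
There are look-alikes about, which are no part of the job. What is shaped like the part that bears can_d_center but turquoise is not meant.

How it is judged:
At the end, for the whole second after the job is handed in: Counted from the crusher, tallest to shortest, each can stands on its coaster, upright within 0.08 rad, at rest, base height within 4 mm, axis within 15 mm along and across the row of the coaster's centre. The bottle stands, moved at most 30 mm (((y of can_d_center in the frame of crusher between 0.11 and 0.14 m and y of can_c_center in the frame of crusher between 0.205 and 0.235 m and y of can_b_center in the frame of crusher between 0.3 and 0.33 m and y of can_a_center in the frame of crusher between 0.395 and 0.425 m) or (y of can_d_center in the frame of crusher between -0.14 and -0.11 m and y of can_c_center in the frame of crusher between -0.235 and -0.205 m and y of can_b_center in the frame of crusher between -0.33 and -0.3 m and y of can_a_center in the frame of crusher between -0.425 and -0.395 m)) and x of can_a_center in the frame of crusher between -0.015 and 0.015 m and height (world z) of can_a_center between 0.0495 and 0.0575 m and angle between each of can_a_center, can_b_center, can_c_center, can_d_center's own z axis and vertical below 0.08 rad and linear speed of each of can_a, can_b, can_c, can_d below 0.02 m/s and x of can_b_center in the frame of crusher between -0.015 and 0.015 m and height (world z) of can_b_center between 0.0605 and 0.0685 m and x of can_c_center in the frame of crusher between -0.015 and 0.015 m and height (world z) of can_c_center between 0.072 and 0.08 m and x of can_d_center in the frame of crusher between -0.015 and 0.015 m and height (world z) of can_d_center between 0.0835 and 0.0915 m and angle between bottle_center's own z axis and vertical below 0.15 rad); the robot touches nothing.
It fails at once if the swing-top bottle among the cans is knocked over or shoved more than 30 mm aside (distance of bottle_center from where it was at the start of the episode above 0.03 m or angle between bottle_center's own z axis and vertical above 0.35 rad).
It also fails if it takes over 117 s, if anything falls off the work surface, if the arm or the gripper's body presses on something with over 40 N, if the wrist force passes 120 N, or if a joint passes its speed limit or range.

ROBOT

A 6-joint arm with a two-finger parallel gripper is mounted at the origin on the work surface. World frame = base frame: x ahead of the robot, y to its left, z up, the work surface at z = 0. Lengths are in m, angles in rad, forces in N, time in s.
With the tool pointing down it reaches from about 0.25 to 0.775 m from the base axis. Payload 4 kg.
Tool frame: the origin (TCP) lies midway between the tips of the shut fingers; the grasp point (between the pads) lies 19 mm behind it; z points along the fingers, y is the line along which they close (so a half turn about z gives the same grasp; the last joint's range is limited). The gripper opens to 94 mm and grips with 3 to 60 N. Pads are 16 mm wide; open, the fingers measure 119 mm over their backs; the gripper's body (75 mm by 177 mm) begins 78 mm behind the grasp point.
Start: joints at [-1.342, 0.087, 1.371, -0, 1.684, -0.103], TCP at [0.179, -0.52, 0.206] pointing down, gripper open.
Joint ranges: [-3.1, 3.1], [-0.76, 2.03], [0.27, 2.55], [-1.08, 4.22], [0.17, 2.65], [-2.57, 2.57]. Speed limits (rad/s): [2.79, 2.79, 3.14, 3.14, 3.14, 3.14].

INTERFACE

Orientations are given as [roll, pitch, yaw] about the fixed x, y, z axes, in that order (R = Rz(yaw) Ry(pitch) Rx(roll)).
In Python, from bench import get_obs, snapshot, close_job gives the robot as it stands. The module is installed in compiled form; this text tells all that it offers.
- The arm moves only by the tool drive_tool, never from a script. Its argument "commands" is a list of rows, each a list of 6 numbers: the shift along the tool's x, y, z in units of 0.04 m (1.0 is 0.04 m), then the turn, a rotation vector about the tool's x, y, z in units of 0.1 rad (1.0 is 0.1 rad). In form: [[dx, dy, dz, wx, wy, wz], ...]. A call has 1 to 20 rows; each row shifts and turns the commanded pose from where the row before left it, along the tool's axes as they then stand; what a row does not reach is not made up. A row lasts 1/8 s, in which the tool goes at most 62.5 mm and 10.7 degrees, less where a joint would pass 70% of its speed; a pose out of reach is approached as far as the arm can. A call with a number of a shift or a turn outside -1 to 1 is refused whole. A call with a gripper value outside its range is refused whole. "gripper" is the closure, from 0 (fully open) to 1 (shut), set as the call begins (left out, the last holds). The fingers move at their own pace and stop on an object; the grip force is fixed at half the most. Time passes only in rows, so rows that do not move let the fingers close. It gives the time, the measured TCP pose, the force, the opening and the grip force at its end, in the units of the state.
- get_obs(): the state, without advancing time (a new reading comes with each control period).
- snapshot(name): name is "side" or "top"; returns a dict with "image" (480x640x3 uint8, blue, green, red), "range_z" (480x640 float32, m along the optical axis (not along the pixel's ray), 0 where there is no reading), "fx", "fy", "cx", "cy" (pixels), "rvec" (rotation vector, rad) and "tvec" (3), from world to camera coordinates, as OpenCV has them. Camera axes: x right, y down, z forward; pixel columns grow to the right and rows downward; lengths in m; the calibration is good to about 2 mm. A picture is of the moment at which its call begins.
- close_job(): hands the job in; it is judged then, once.
The state is a dict: "time": time; "joint_positions": joint angles; "qvel": joint speeds; "joint_torque": joint torques, N m; "tool_pos": TCP position; "ee_rot": TCP orientation; "wrist_force": force on the tool from outside, world axes, zero at the start; "wrist_torque": the same for the moment, N m; "width": finger opening in m; "finger_force": force on a finger pad.
Only numpy, scipy, OpenCV 4.12 (cv2) and the standard library are available. Lean on these libraries where they do the work, as an engineer would, in place of code of your own. Each camera call takes 0.05 s, during which the arm holds its last target. There are 200 camera calls.

## Working session

There is one attempt and no reset: what is moved stays moved. The work goes in short steps, Python scripts to look and compute and a tool call to move; the robot and the scene stay as the last step left them, time stands still between calls to the robot, and variables do not carry over. Pictures are saved under pics/ and viewed, at most 14 in all, crops included, and the job is handed in when it is done.

Besides the shell and the picture viewer there is one more tool, called after ">>>" as name(argument=value, ...) on one line, values as JSON. drive_tool: Moves the arm, as the interface text tells. Its arguments: {"type":"object","properties":{"commands":{"type":"array"},"gripper":{"type":"number"}},"required":["commands"]}

```bash
mkdir -p pics
cat > h.py <<'E'
import numpy as np, cv2
from bench import get_obs, snapshot
def world(s,u,v,z=None,d=None):
    R=cv2.Rodrigues(np.array(s["rvec"],float))[0]; t=np.array(s["tvec"],float).ravel()
    r=np.array([(u-s["cx"])/s["fx"],(v-s["cy"])/s["fy"],1.0])
    C=-R.T@t; D=R.T@r
    k=d if d is not None else (z-C[2])/D[2]
    return C+k*D
def cloud(s):
    v,u=np.mgrid[0:480,0:640]; d=s["range_z"]
    R=cv2.Rodrigues(np.array(s["rvec"],float))[0]; t=np.array(s["tvec"],float).ravel()
    P=np.stack([(u-s["cx"])/s["fx"]*d,(v-s["cy"])/s["fy"]*d,d],-1)
    W=(P-t)@R; W[d<=0]=np.nan
    return W
E
python3 - <<'E'
from h import *
import pickle
for n in("top","side"):
    s=snapshot(n); cv2.imwrite(f"pics/{n}0.png",s["image"]); pickle.dump(s,open(n+"0.pkl","wb"))
    R=cv2.Rodrigues(np.array(s["rvec"],float))[0]; print(n,-R.T@np.array(s["tvec"]).ravel(),R[2])
print(get_obs())
E
```

```text
top [0.44101162 0.00397788 1.11190291] [ 0.06609295  0.02368808 -0.99753225]
side [ 0.43272461 -0.60487054  0.61406765] [ 0.06762655  0.75523021 -0.65196164]
{'time': 0.1, 'joint_positions': array([-1.34211460e+00,  8.79077020e-02,  1.37206892e+00,  2.63878316e-05,
        1.68363232e+00, -1.03091482e-01]), 'qvel': array([ 2.39107990e-04, -4.25349066e-04, -3.75968401e-03,  7.80145688e-05,
       -1.25761196e-03, -1.58879746e-03]), 'joint_torque': array([ 2.05492812e-03, -3.41252410e+01, -3.03301406e+01,  7.19500263e-02,
        3.04088881e-02, -9.77809100e-05]), 'tool_pos': array([ 0.17904253, -0.51952093,  0.20442405]), 'ee_rot': array([-3.13958976e+00, -2.33581186e-04,  3.31775918e-01]), 'wrist_force': array([ 0.50572079, -0.03591917, -0.59414508]), 'wrist_torque': array([-0.02547513,  0.02818514, -0.02178297]), 'finger_force': 0.0, 'width': 0.09390648991071747}
```

View pics/top0.png

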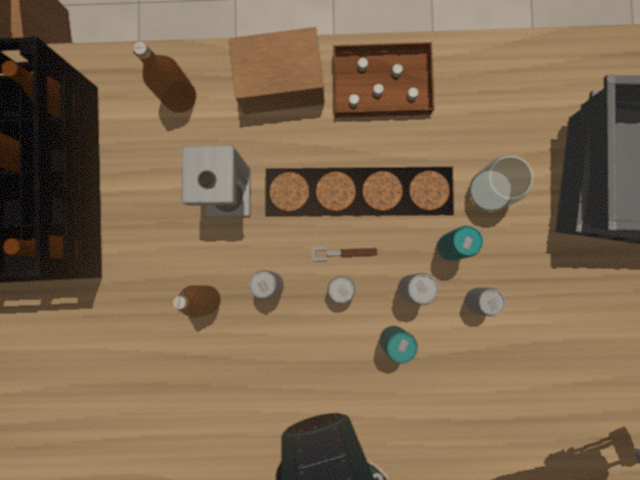

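View pics/side0.png

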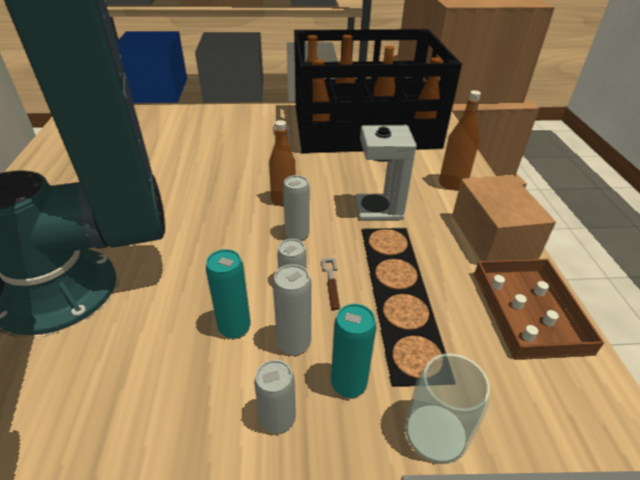

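The top view shows the crusher at about (215,180) on the left, coasters at (289,191), (336,191), (382,190) and (429,190), and the jar on the right. The cans are at (263,285), (341,290), (421,289) and (490,302), the bottle at (190,301), and turquoise decoys at (466,241) and (402,347). The side view agrees.

Run:
```python
from h import *
import pickle
T=pickle.load(open("top0.pkl","rb"));S=pickle.load(open("side0.pkl","rb"))
W=cloud(T);V=cloud(S)
A=np.concatenate([W.reshape(-1,3),V.reshape(-1,3)])
wt=W.reshape(-1,3)
for n,(u,v) in dict(c1=(263,285),c2=(341,290),c3=(421,289),c4=(490,302),t1=(466,241),t2=(402,347),bot=(181,303)).items():
    p=W[v-4:v+5,u-4:u+5].reshape(-1,3); z=np.nanmedian(p[:,2]); q=np.nanmedian(p,0)
    m=(np.hypot(*(wt[:,:2]-q[:2]).T)<.045)&(abs(wt[:,2]-z)<.006)
    (cx,cy),r=cv2.minEnclosingCircle(wt[m][:,:2].astype(np.float32))
    vs=V.reshape(-1,3); b=np.hypot(*(vs[:,:2]-[cx,cy]).T)<.05
    ms=b&(vs[:,2]>.03)
    zz=vs[ms][:,2]
    # side: circle fit of body points
    P=vs[ms&(vs[:,2]>.02)&(vs[:,2]<z-.02)]
    M=np.c_[2*P[:,:2],np.ones(len(P))]; sol=np.linalg.lstsq(M,(P[:,:2]**2).sum(1),rcond=None)[0] if len(P)>20 else [0,0,0]
    print(n,"top z %.3f c %.3f %.3f r %.3f"%(z,cx,cy,r),"side zmax %.3f fit %.3f %.3f r %.3f"%(np.nanpercentile(zz,98) if len(zz) else 0,sol[0],sol[1],np.sqrt(max(0,sol[2]+sol[0]**2+sol[1]**2))),len(P))
for u,v in((289,191),(336,191),(382,190),(429,190)):
    print("coaster",np.nanmedian(W[v-4:v+5,u-4:u+5].reshape(-1,3),0))
hsv=cv2.cvtColor(T["image"],cv2.COLOR_BGR2HSV); 
for nm,s,C,boxes in(("top",T,W,[(268,170,310,214),(315,170,357,214),(361,169,403,213),(408,168,450,212)]),):
  for a,b,c,d in boxes:
    sub=s["image"][b:d,a:c].astype(int); m=sub[...,2]>90
    ys,xs=np.nonzero(m); print("cork",world(s,a+(xs.min()+xs.max())/2,b+(ys.min()+ys.max())/2,z=.009), len(xs))
for u,v in((388,242),(397,273),(406,311),(416,355)):
    print("side coaster",V[v,u], world(S,u,v,z=.009))
q=wt[(wt[:,2]>.19)&(wt[:,2]<.22)&(wt[:,0]>.4)&(wt[:,0]<.7)&(wt[:,1]>.1)&(wt[:,1]<.35)]
print("crusher top",np.nanpercentile(q,[2,50,98],axis=0))
```

```text
c1 top z 0.132 c 0.447 0.140 r 0.025 side zmax 0.135 fit 0.447 0.138 r 0.025 829
c2 top z 0.087 c 0.433 -0.001 r 0.025 side zmax 0.090 fit 0.434 -0.003 r 0.026 60
c3 top z 0.155 c 0.432 -0.143 r 0.028 side zmax 0.158 fit 0.433 -0.145 r 0.028 1620
c4 top z 0.108 c 0.405 -0.273 r 0.026 side zmax 0.112 fit 0.406 -0.276 r 0.026 862
t1 top z 0.155 c 0.514 -0.223 r 0.027 side zmax 0.158 fit 0.515 -0.227 r 0.028 1726
t2 top z 0.155 c 0.332 -0.103 r 0.027 side zmax 0.158 fit 0.332 -0.106 r 0.028 1630
bot top z 0.195 c 0.420 0.272 r 0.013 side zmax 0.196 fit 0.418 0.259 r 0.018 1161
coaster [0.6350259  0.09850943 0.00821546]
coaster [0.63278229 0.00277819 0.00883122]
coaster [ 0.63259259 -0.09067828  0.00792536]
coaster [ 0.62957551 -0.18576165  0.00825289]
cork [0.63526107 0.09954387 0.009     ] 1231
cork [0.63369208 0.00374667 0.009     ] 1232
cork [ 0.6311331  -0.09060102  0.009     ] 1236
cork [ 0.62957955 -0.18558593  0.009     ] 1235
side coaster [0.63554111 0.09492197 0.00815827] [0.63525935 0.09394981 0.009     ]
side coaster [0.63563916 0.00204952 0.00863029] [0.63551525 0.0016789  0.009     ]
side coaster [ 0.63155832 -0.09562565  0.01086679] [ 0.63217367 -0.09404964  0.009     ]
side coaster [ 0.6281606  -0.18681134  0.00930904] [ 0.62826046 -0.1865977   0.009     ]
crusher top [[0.41091601 0.18848362 0.1900342 ]
 [0.62355682 0.22862276 0.19341539]
 [0.67948516 0.27939457 0.20247755]]
```

>>> drive_tool(commands=[[0, 0, -1, 0, 0, 0], [0, 0, -1, 0, 0, 0], [0, 0, -1, 0, 0, 0], [0, 0, 0, 0, 0, -0.953], [0, 0, 0, 0, 0, -0.953], [0, 0, 0, 0, 0, -0.953], [0, 0, 0, 0, 0, -0.953], [0, 0, 0, 0, 0, -0.953], [0, 0, 0, 0, 0, -0.953], [0, 0, 0, 0, 0, -0.953], [0, 0, 0, 0, 0, -0.953], [0, 0, 0, 0, 0, -0.953], [0, 0, 0, 0, 0, -0.953], [0, 0, 0, 0, 0, -0.953], [0, 0, 0, 0, 0, -0.953], [0, 0, 0, 0, 0, -0.953], [0, 0, 0, 0, 0, 0]], gripper=0)

```text
time: 2.22
tool_pos: [0.1791, -0.5199, 0.3249]
ee_rot: [-3.141, -0.001, 1.57]
wrist_force: [0.1, 0.3, -0.3]
width: 0.094
finger_force: 0.0
```

>>> drive_tool(commands=[[0.783, 0.528, 0, 0, 0, 0], [0.783, 0.528, 0, 0, 0, 0], [0.783, 0.528, 0, 0, 0, 0], [0.783, 0.528, 0, 0, 0, 0], [0.783, 0.528, 0, 0, 0, 0], [0.783, 0.528, 0, 0, 0, 0], [0.783, 0.528, 0, 0, 0, 0], [0.783, 0.528, 0, 0, 0, 0], [0.783, 0.528, 0, 0, 0, 0], [0.783, 0.528, 0, 0, 0, 0], [0.783, 0.528, 0, 0, 0, 0], [0.783, 0.528, 0, 0, 0, 0], [0, 0, 0, 0, 0, 0], [0, 0, 0, 0, 0, 0]])

```text
time: 3.98
tool_pos: [0.4323, -0.1445, 0.3253]
ee_rot: [-3.141, 0.0, 1.57]
wrist_force: [-0.2, -0.1, 0.1]
width: 0.0944
finger_force: 0.0
```

>>> drive_tool(commands=[[0, 0, 0.7, 0, 0, 0], [0, 0, 0.7, 0, 0, 0], [0, 0, 0.7, 0, 0, 0], [0, 0, 0.6, 0, 0, 0], [0, 0, 0.6, 0, 0, 0], [0, 0, 0.5, 0, 0, 0], [0, 0, 0.5, 0, 0, 0], [0, 0, 0.5, 0, 0, 0], [0, 0, 0.4, 0, 0, 0], [0, 0, 0.35, 0, 0, 0], [0, 0, 0, 0, 0, 0], [0, 0, 0, 0, 0, 0]])

```text
time: 5.48
tool_pos: [0.433, -0.1445, 0.1041]
ee_rot: [3.141, 0.001, 1.571]
wrist_force: [-0.1, 0.1, 0.4]
width: 0.0937
finger_force: 0.0
```

Run:
```python
from h import *
s=snapshot("side"); cv2.imwrite("pics/s1.png",s["image"])
```

```text
(no output)
```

View pics/s1.png

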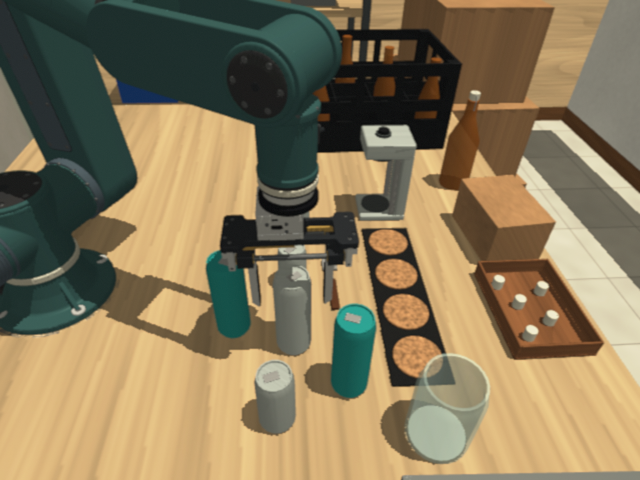

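The side view shows the fingers at (255,285) and (330,280) on either side of can D, and everything else standing clear. Next: close and lift.

>>> drive_tool(commands=[[0, 0, 0, 0, 0, 0], [0, 0, 0, 0, 0, 0], [0, 0, 0, 0, 0, 0], [0, 0, 0, 0, 0, 0], [0, 0, 0, 0, 0, 0], [0, 0, 0, 0, 0, 0], [0, 0, 0, 0, 0, 0], [0, 0, 0, 0, 0, 0]], gripper=1)

```text
time: 6.52
tool_pos: [0.4329, -0.1442, 0.1036]
ee_rot: [3.141, 0.0, 1.571]
wrist_force: [1.4, -0.0, -0.7]
width: 0.0566
finger_force: 30.0
```

>>> drive_tool(commands=[[0, 0, -0.4, 0, 0, 0], [0, 0, -0.5, 0, 0, 0], [0, 0, -0.6, 0, 0, 0], [0, 0, -0.6, 0, 0, 0], [0, 0, -0.6, 0, 0, 0], [0, 0, -0.6, 0, 0, 0], [0, 0, -0.6, 0, 0, 0], [0, 0, -0.4, 0, 0, 0], [0, 0, -0.2, 0, 0, 0], [0, 0, 0, 0, 0, 0]])

```text
time: 7.78
tool_pos: [0.4326, -0.1442, 0.2835]
ee_rot: [-3.141, 0.0, 1.571]
wrist_force: [0.1, 0.2, -4.4]
width: 0.0567
finger_force: 30.0
```

>>> drive_tool(commands=[[0.2, 0.165, 0, 0, 0, 0], [0.325, 0.265, 0, 0, 0, 0], [0.5, 0.42, 0, 0, 0, 0], [0.5, 0.42, 0, 0, 0, 0], [0.5, 0.42, 0, 0, 0, 0], [0.5, 0.42, 0, 0, 0, 0], [0.5, 0.42, 0, 0, 0, 0], [0.5, 0.42, 0, 0, 0, 0], [0.5, 0.42, 0, 0, 0, 0], [0.5, 0.42, 0, 0, 0, 0], [0.5, 0.42, 0, 0, 0, 0], [0.5, 0.42, 0, 0, 0, 0], [0.325, 0.265, 0, 0, 0, 0], [0.2, 0.165, 0, 0, 0, 0], [0, 0, 0, 0, 0, 0], [0, 0, 0, 0, 0, 0]])

```text
time: 9.78
tool_pos: [0.6348, 0.0972, 0.2837]
ee_rot: [-3.141, 0.001, 1.57]
wrist_force: [-0.2, -0.5, -3.8]
width: 0.0568
finger_force: 30.0
```

>>> drive_tool(commands=[[0, 0, 0.3, 0, 0, 0], [0, 0, 0.5, 0, 0, 0], [0, 0, 0.6, 0, 0, 0], [0, 0, 0.6, 0, 0, 0], [0, 0, 0.6, 0, 0, 0], [0, 0, 0.5, 0, 0, 0], [0, 0, 0.4, 0, 0, 0], [0, 0, 0.3, 0, 0, 0], [0, 0, 0.2, 0, 0, 0], [0, 0, 0.15, 0, 0, 0], [0, 0, 0.1, 0, 0, 0], [0, 0, 0, 0, 0, 0], [0, 0, 0, 0, 0, 0]])

```text
time: 11.4
tool_pos: [0.6353, 0.0978, 0.114]
ee_rot: [3.141, 0.0, 1.571]
wrist_force: [0.2, -0.4, -4.7]
width: 0.0566
finger_force: 30.0
```

>>> drive_tool(commands=[[0, 0, 0.03, 0, 0, 0], [0, 0, 0, 0, 0, 0], [0, 0, 0, 0, 0, 0]])

```text
time: 11.78
tool_pos: [0.6354, 0.0978, 0.1127]
ee_rot: [3.141, 0.0, 1.571]
wrist_force: [0.4, -0.3, -2.8]
width: 0.0569
finger_force: 30.0
```

>>> drive_tool(commands=[[0, 0, 0, 0, 0, 0], [0, 0, 0, 0, 0, 0], [0, 0, 0, 0, 0, 0], [0, 0, 0, 0, 0, 0], [0, 0, 0, 0, 0, 0], [0, 0, -0.2, 0, 0, 0], [0, 0, -0.5, 0, 0, 0], [0, 0, -0.8, 0, 0, 0], [0, 0, -0.8, 0, 0, 0], [0, 0, -0.8, 0, 0, 0], [0, 0, -0.8, 0, 0, 0], [0, 0, -0.4, 0, 0, 0], [0, 0, 0, 0, 0, 0]], gripper=0)

```text
time: 13.4
tool_pos: [0.6355, 0.0978, 0.2859]
ee_rot: [3.139, -0.0, 1.571]
wrist_force: [0.6, -0.1, 0.1]
width: 0.0942
finger_force: 0.0
```

>>> drive_tool(commands=[[0.07, -0.31, 0, 0, 0, 0], [0.16, -0.8, 0, 0, 0, 0], [0.16, -0.8, 0, 0, 0, 0], [0.16, -0.8, 0, 0, 0, 0], [0.16, -0.8, 0, 0, 0, 0], [0.16, -0.8, 0, 0, 0, 0], [0.16, -0.4, 0, 0, 0, 0], [0, 0, 0, 0, 0, 0], [0, 0, 0, 0, 0, 0]])

```text
time: 14.52
tool_pos: [0.4471, 0.1389, 0.2837]
ee_rot: [-3.141, 0.0, 1.571]
wrist_force: [1.1, 0.3, 0.6]
width: 0.0938
finger_force: 0.0
```

Run:
```python
from h import *
s=snapshot("side"); cv2.imwrite("pics/s2.png",s["image"])
V=cloud(s).reshape(-1,3)
m=(V[:,2]>.03)&(V[:,2]<.14)&(np.hypot(V[:,0]-.635,V[:,1]-.098)<.045); P=V[m]
M=np.c_[2*P[:,:2],np.ones(len(P))]; c=np.linalg.lstsq(M,(P[:,:2]**2).sum(1),rcond=None)[0]
print(c, len(P), V[np.hypot(V[:,0]-.635,V[:,1]-.098)<.02][:,2].max())
```

```text
[ 0.63493495  0.0962041  -0.41163766] 1296 0.16624852952043748
```

View pics/s2.png

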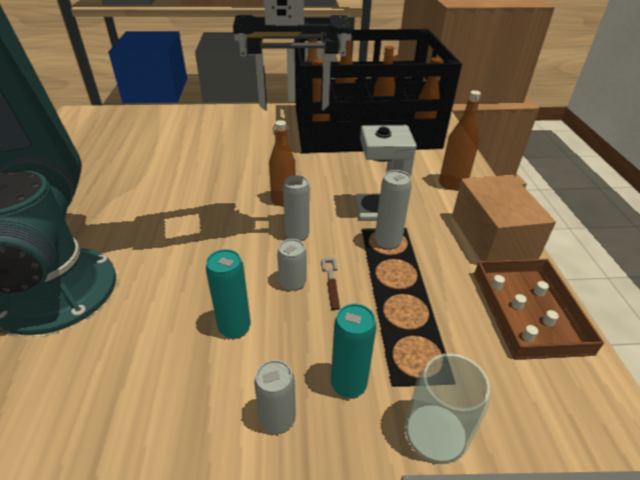

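Can D stands on the crusher-side coaster, at about (391,210) in the side view. The gripper is above can C, at (296,208).

>>> drive_tool(commands=[[0, 0, 0.6, 0, 0, 0], [0, 0, 0.7, 0, 0, 0], [0, 0, 0.7, 0, 0, 0], [0, 0, 0.6, 0, 0, 0], [0, 0, 0.6, 0, 0, 0], [0, 0, 0.5, 0, 0, 0], [0, 0, 0.5, 0, 0, 0], [0, 0, 0.4, 0, 0, 0], [0, 0, 0.3, 0, 0, 0], [0, 0, 0.2, 0, 0, 0], [0, 0, 0, 0, 0, 0], [0, 0, 0, 0, 0, 0]])

```text
time: 16.08
tool_pos: [0.4472, 0.1391, 0.0809]
ee_rot: [3.14, -0.0, 1.571]
wrist_force: [0.0, 0.3, 1.0]
width: 0.0941
finger_force: 0.0
```

>>> drive_tool(commands=[[0, 0, 0, 0, 0, 0], [0, 0, 0, 0, 0, 0], [0, 0, 0, 0, 0, 0], [0, 0, 0, 0, 0, 0], [0, 0, 0, 0, 0, 0], [0, 0, 0, 0, 0, 0], [0, 0, 0, 0, 0, 0], [0, 0, 0, 0, 0, 0]], gripper=1)

```text
time: 17.08
tool_pos: [0.4469, 0.139, 0.0804]
ee_rot: [3.141, 0.0, 1.571]
wrist_force: [0.5, -0.0, 0.1]
width: 0.0526
finger_force: 29.9
```

>>> drive_tool(commands=[[0, 0, -0.4, 0, 0, 0], [0, 0, -0.5, 0, 0, 0], [0, 0, -0.6, 0, 0, 0], [0, 0, -0.7, 0, 0, 0], [0, 0, -0.7, 0, 0, 0], [0, 0, -0.7, 0, 0, 0], [0, 0, -0.6, 0, 0, 0], [0, 0, -0.5, 0, 0, 0], [0, 0, -0.2, 0, 0, 0], [0, 0, -0.1, 0, 0, 0], [0, 0, 0, 0, 0, 0]])

```text
time: 18.45
tool_pos: [0.4464, 0.139, 0.2797]
ee_rot: [-3.14, 0.0, 1.571]
wrist_force: [-0.0, 0.9, -2.1]
width: 0.0527
finger_force: 29.9
```

>>> drive_tool(commands=[[-0.15, 0.2, 0, 0, 0, 0], [-0.25, 0.335, 0, 0, 0, 0], [-0.4, 0.55, 0, 0, 0, 0], [-0.4, 0.55, 0, 0, 0, 0], [-0.4, 0.55, 0, 0, 0, 0], [-0.4, 0.55, 0, 0, 0, 0], [-0.4, 0.55, 0, 0, 0, 0], [-0.4, 0.55, 0, 0, 0, 0], [-0.3, 0.42, 0, 0, 0, 0], [-0.2, 0.265, 0, 0, 0, 0], [-0.1, 0.15, 0, 0, 0, 0], [0, 0, 0, 0, 0, 0], [0, 0, 0, 0, 0, 0]])

```text
time: 20.08
tool_pos: [0.6331, 0.0034, 0.2806]
ee_rot: [3.141, -0.0, 1.571]
wrist_force: [-0.0, -0.1, -2.3]
width: 0.0529
finger_force: 29.9
```

>>> drive_tool(commands=[[0, 0, 0.3, 0, 0, 0], [0, 0, 0.6, 0, 0, 0], [0, 0, 0.7, 0, 0, 0], [0, 0, 0.7, 0, 0, 0], [0, 0, 0.6, 0, 0, 0], [0, 0, 0.6, 0, 0, 0], [0, 0, 0.5, 0, 0, 0], [0, 0, 0.3, 0, 0, 0], [0, 0, 0.2, 0, 0, 0], [0, 0, 0.15, 0, 0, 0], [0, 0, 0.1, 0, 0, 0], [0, 0, 0, 0, 0, 0], [0, 0, 0, 0, 0, 0]])

```text
time: 21.7
tool_pos: [0.6338, 0.0029, 0.0908]
ee_rot: [3.141, 0.0, 1.571]
wrist_force: [0.7, 0.6, -2.1]
width: 0.0526
finger_force: 29.9
```

>>> drive_tool(commands=[[0, 0, 0.04, 0, 0, 0], [0, 0, 0, 0, 0, 0], [0, 0, 0, 0, 0, 0]])

```text
time: 22.08
tool_pos: [0.6339, 0.0029, 0.0894]
ee_rot: [3.14, 0.0, 1.571]
wrist_force: [0.6, -0.0, -0.1]
width: 0.0527
finger_force: 29.9
```

>>> drive_tool(commands=[[0, 0, 0, 0, 0, 0], [0, 0, 0, 0, 0, 0], [0, 0, 0, 0, 0, 0], [0, 0, 0, 0, 0, 0], [0, 0, 0, 0, 0, 0], [0, 0, -0.2, 0, 0, 0], [0, 0, -0.5, 0, 0, 0], [0, 0, -0.8, 0, 0, 0], [0, 0, -0.8, 0, 0, 0], [0, 0, -0.8, 0, 0, 0], [0, 0, -0.8, 0, 0, 0], [0, 0, -0.7, 0, 0, 0], [0, 0, -0.3, 0, 0, 0], [0, 0, 0, 0, 0, 0]], gripper=0)

```text
time: 23.82
tool_pos: [0.6338, 0.0029, 0.2864]
ee_rot: [3.139, 0.0, 1.571]
wrist_force: [0.3, -0.0, -0.9]
width: 0.0939
finger_force: 0.0
```

>>> drive_tool(commands=[[-0.694, -0.57, 0, 0, 0, 0], [-0.694, -0.57, 0, 0, 0, 0], [-0.694, -0.57, 0, 0, 0, 0], [-0.694, -0.57, 0, 0, 0, 0], [-0.694, -0.57, 0, 0, 0, 0], [-0.694, -0.57, 0, 0, 0, 0], [-0.694, -0.57, 0, 0, 0, 0], [-0.694, -0.57, 0, 0, 0, 0], [-0.694, -0.57, 0, 0, 0, 0], [-0.694, -0.57, 0, 0, 0, 0], [0, 0, 0, 0, 0, 0.873], [0, 0, 0, 0, 0, 0.873], [0, 0, 0, 0, 0, 0.873], [0, 0, 0, 0, 0, 0.873], [0, 0, 0, 0, 0, 0.873], [0, 0, 0, 0, 0, 0.873], [0, 0, 0, 0, 0, 0], [0, 0, 0, 0, 0, 0]])

```text
time: 26.08
tool_pos: [0.4052, -0.2744, 0.2838]
ee_rot: [-3.14, -0.0, 1.048]
wrist_force: [-0.4, -1.2, 0.2]
width: 0.094
finger_force: 0.0
```

Run:
```python
from h import *
s=snapshot("side"); cv2.imwrite("pics/s3.png",s["image"])
V=cloud(s).reshape(-1,3)
for x,y,h in((.635,.098,.157),(.6335,.003,.134),(.4055,-.2745,.111),(.433,-.002,.089)):
    r=np.hypot(V[:,0]-x,V[:,1]-y)
    P=V[(V[:,2]>.03)&(V[:,2]<h-.01)&(r<.045)]
    M=np.c_[2*P[:,:2],np.ones(len(P))]; c=np.linalg.lstsq(M,(P[:,:2]**2).sum(1),rcond=None)[0]
    print(c[:2], len(P), V[(r<.02)&(V[:,2]<.2)][:,2].max())
```

```text
[0.6349155  0.09630029] 946 0.16657201258997675
[0.63395131 0.00213709] 1146 0.1449748127748837
[ 0.40560452 -0.27619495] 1106 0.11402636017775764
[ 0.43352638 -0.00469274] 453 0.09089652021890518
```

View pics/s3.png

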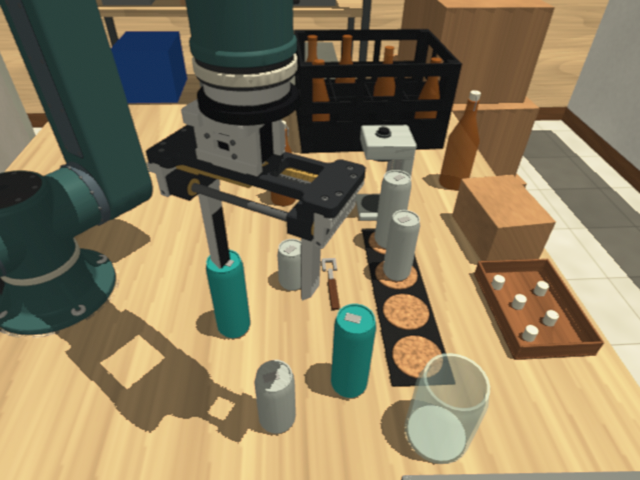

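Cans D at (393,210) and C at (401,245) stand on their coasters. The gripper is above can B at (276,397), turned 30° so that its body keeps clear of the turquoise can at (352,350).

>>> drive_tool(commands=[[0, 0, 0.6, 0, 0, 0], [0, 0, 0.7, 0, 0, 0], [0, 0, 0.7, 0, 0, 0], [0, 0, 0.7, 0, 0, 0], [0, 0, 0.7, 0, 0, 0], [0, 0, 0.6, 0, 0, 0], [0, 0, 0.6, 0, 0, 0], [0, 0, 0.5, 0, 0, 0], [0, 0, 0.3, 0, 0, 0], [0, 0, 0.2, 0, 0, 0], [0, 0, 0.1, 0, 0, 0], [0, 0, 0, 0, 0, 0], [0, 0, 0, 0, 0, 0]])

```text
time: 27.75
tool_pos: [0.4058, -0.2749, 0.0574]
ee_rot: [3.14, 0.0, 1.047]
wrist_force: [-0.4, 0.3, -0.5]
width: 0.0939
finger_force: 0.0
```

>>> drive_tool(commands=[[0, 0, 0, 0, 0, 0], [0, 0, 0, 0, 0, 0], [0, 0, 0, 0, 0, 0], [0, 0, 0, 0, 0, 0], [0, 0, 0, 0, 0, 0], [0, 0, 0, 0, 0, 0], [0, 0, 0, 0, 0, 0], [0, 0, 0, 0, 0, 0]], gripper=1)

```text
time: 28.75
tool_pos: [0.4057, -0.2748, 0.0569]
ee_rot: [3.141, 0.0, 1.047]
wrist_force: [1.0, -0.3, -0.2]
width: 0.0527
finger_force: 29.9
```

>>> drive_tool(commands=[[0, 0, -0.4, 0, 0, 0], [0, 0, -0.5, 0, 0, 0], [0, 0, -0.6, 0, 0, 0], [0, 0, -0.7, 0, 0, 0], [0, 0, -0.7, 0, 0, 0], [0, 0, -0.7, 0, 0, 0], [0, 0, -0.7, 0, 0, 0], [0, 0, -0.6, 0, 0, 0], [0, 0, -0.5, 0, 0, 0], [0, 0, -0.2, 0, 0, 0], [0, 0, -0.1, 0, 0, 0], [0, 0, 0, 0, 0, 0]])

```text
time: 30.25
tool_pos: [0.4052, -0.2744, 0.2841]
ee_rot: [-3.14, -0.0, 1.047]
wrist_force: [1.2, 0.2, -2.9]
width: 0.0529
finger_force: 29.9
```

>>> drive_tool(commands=[[0.2, 0.077, 0, 0, 0, 0], [0.436, 0.167, 0, 0, 0, 0], [0.55, 0.212, 0, 0, 0, 0], [0.55, 0.212, 0, 0, 0, 0], [0.55, 0.212, 0, 0, 0, 0], [0.55, 0.212, 0, 0, 0, 0], [0.55, 0.212, 0, 0, 0, 0], [0.55, 0.212, 0, 0, 0, 0], [0.55, 0.212, 0, 0, 0, 0], [0.55, 0.212, 0, 0, 0, 0], [0.55, 0.212, 0, 0, 0, 0], [0.55, 0.212, 0, 0, 0, 0], [0.436, 0.167, 0, 0, 0, 0], [0.2, 0.077, 0, 0, 0, 0], [0, 0, 0, 0, 0, 0], [0, 0, 0, 0, 0, 0]])

```text
time: 32.25
tool_pos: [0.6309, -0.0927, 0.2849]
ee_rot: [3.141, 0.0, 1.046]
wrist_force: [0.7, 0.7, -2.4]
width: 0.0526
finger_force: 29.9
```

>>> drive_tool(commands=[[0, 0, 0.3, 0, 0, 0], [0, 0, 0.6, 0, 0, 0], [0, 0, 0.7, 0, 0, 0], [0, 0, 0.7, 0, 0, 0], [0, 0, 0.7, 0, 0, 0], [0, 0, 0.6, 0, 0, 0], [0, 0, 0.6, 0, 0, 0], [0, 0, 0.5, 0, 0, 0], [0, 0, 0.3, 0, 0, 0], [0, 0, 0.2, 0, 0, 0], [0, 0, 0.15, 0, 0, 0], [0, 0, 0.1, 0, 0, 0], [0, 0, 0, 0, 0, 0], [0, 0, 0, 0, 0, 0]])

```text
time: 34.0
tool_pos: [0.6316, -0.0923, 0.0672]
ee_rot: [3.141, -0.0, 1.047]
wrist_force: [-0.5, 0.2, -3.0]
width: 0.0531
finger_force: 29.9
```

Now lower to contact, open and raise.

>>> drive_tool(commands=[[0, 0, 0.035, 0, 0, 0], [0, 0, 0, 0, 0, 0], [0, 0, 0, 0, 0, 0]])

```text
time: 34.38
tool_pos: [0.6317, -0.0924, 0.0659]
ee_rot: [3.14, -0.0, 1.047]
wrist_force: [0.0, -0.5, 0.5]
width: 0.0529
finger_force: 29.9
```

>>> drive_tool(commands=[[0, 0, 0, 0, 0, 0], [0, 0, 0, 0, 0, 0], [0, 0, 0, 0, 0, 0], [0, 0, 0, 0, 0, 0], [0, 0, 0, 0, 0, 0], [0, 0, -0.2, 0, 0, 0], [0, 0, -0.5, 0, 0, 0], [0, 0, -0.8, 0, 0, 0], [0, 0, -0.8, 0, 0, 0], [0, 0, -0.8, 0, 0, 0], [0, 0, -0.8, 0, 0, 0], [0, 0, -0.8, 0, 0, 0], [0, 0, -0.5, 0, 0, 0], [0, 0, -0.3, 0, 0, 0], [0, 0, 0, 0, 0, 0]], gripper=0)

```text
time: 36.25
tool_pos: [0.6316, -0.0923, 0.2872]
ee_rot: [3.139, -0.001, 1.047]
wrist_force: [0.2, 1.0, 0.1]
width: 0.0939
finger_force: 0.0
```

>>> drive_tool(commands=[[-0.068, -0.676, 0, 0, 0, 0], [-0.068, -0.676, 0, 0, 0, 0], [-0.068, -0.676, 0, 0, 0, 0], [-0.068, -0.676, 0, 0, 0, 0], [-0.068, -0.676, 0, 0, 0, 0], [-0.068, -0.676, 0, 0, 0, 0], [-0.068, -0.676, 0, 0, 0, 0], [-0.068, -0.676, 0, 0, 0, 0], [0, 0, 0, 0, 0, 0], [0, 0, 0, 0, 0, 0]])

```text
time: 37.5
tool_pos: [0.4333, -0.003, 0.2846]
ee_rot: [-3.141, 0.0, 1.047]
wrist_force: [-0.0, 0.5, 0.1]
width: 0.094
finger_force: 0.0
```

Run:
```python
from h import *
s=snapshot("side"); cv2.imwrite("pics/s4.png",s["image"])
V=cloud(s).reshape(-1,3)
for x,y,h in((.635,.098,.157),(.6335,.003,.134),(.6315,-.092,.111),(.433,-.002,.089),(.515,-.225,.157)):
    r=np.hypot(V[:,0]-x,V[:,1]-y)
    P=V[(V[:,2]>.03)&(V[:,2]<h-.01)&(r<.045)]
    M=np.c_[2*P[:,:2],np.ones(len(P))]; c=np.linalg.lstsq(M,(P[:,:2]**2).sum(1),rcond=None)[0]
    print(c[:2], len(P), V[(r<.02)&(V[:,2]<.2)][:,2].max())
```

```text
[0.63487249 0.09638878] 947 0.16733378606165325
[0.63389527 0.00209378] 922 0.14515788063018562
[ 0.63086965 -0.09349785] 938 0.12226220916834714
[ 0.43410205 -0.00364611] 576 0.090769817832028
[ 0.51478953 -0.22663984] 2022 0.15793508025470795
```

View pics/s4.png

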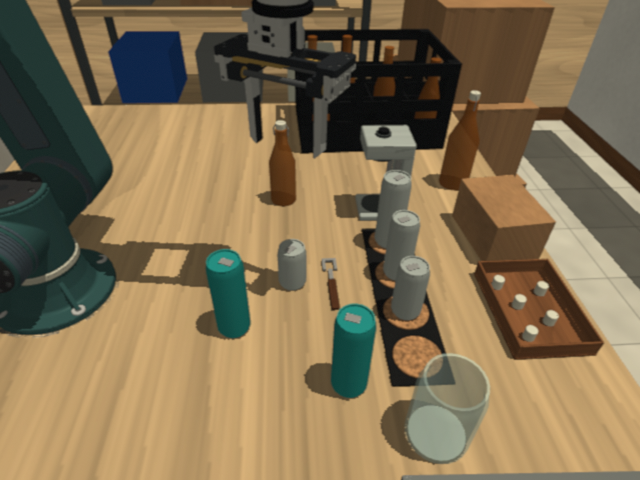

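Three cans stand on their coasters, with B at (410,290), and the free coaster is at (416,355). The gripper is above can A, at (292,265).

>>> drive_tool(commands=[[0, 0, 0.6, 0, 0, 0], [0, 0, 0.7, 0, 0, 0], [0, 0, 0.7, 0, 0, 0], [0, 0, 0.7, 0, 0, 0], [0, 0, 0.7, 0, 0, 0], [0, 0, 0.7, 0, 0, 0], [0, 0, 0.6, 0, 0, 0], [0, 0, 0.5, 0, 0, 0], [0, 0, 0.4, 0, 0, 0], [0, 0, 0.3, 0, 0, 0], [0, 0, 0.2, 0, 0, 0], [0, 0, 0.1, 0, 0, 0], [0, 0, 0, 0, 0, 0], [0, 0, 0, 0, 0, 0]])

```text
time: 39.3
tool_pos: [0.4336, -0.0029, 0.0379]
ee_rot: [3.14, -0.0, 1.047]
wrist_force: [-0.5, -0.2, 0.1]
width: 0.0942
finger_force: 0.0
```

>>> drive_tool(commands=[[0, 0, 0, 0, 0, 0], [0, 0, 0, 0, 0, 0], [0, 0, 0, 0, 0, 0], [0, 0, 0, 0, 0, 0], [0, 0, 0, 0, 0, 0], [0, 0, 0, 0, 0, 0], [0, 0, 0, 0, 0, 0], [0, 0, 0, 0, 0, 0]], gripper=1)

```text
time: 40.3
tool_pos: [0.4334, -0.003, 0.0375]
ee_rot: [3.141, -0.0, 1.047]
wrist_force: [1.8, -0.1, 0.5]
width: 0.0527
finger_force: 30.0
```

>>> drive_tool(commands=[[0, 0, -0.4, 0, 0, 0], [0, 0, -0.5, 0, 0, 0], [0, 0, -0.6, 0, 0, 0], [0, 0, -0.7, 0, 0, 0], [0, 0, -0.7, 0, 0, 0], [0, 0, -0.7, 0, 0, 0], [0, 0, -0.7, 0, 0, 0], [0, 0, -0.7, 0, 0, 0], [0, 0, -0.6, 0, 0, 0], [0, 0, -0.4, 0, 0, 0], [0, 0, -0.2, 0, 0, 0], [0, 0, 0, 0, 0, 0]])

```text
time: 41.8
tool_pos: [0.433, -0.0028, 0.2853]
ee_rot: [-3.142, 0.0, 1.047]
wrist_force: [0.6, -0.1, -1.5]
width: 0.0525
finger_force: 30.0
```

>>> drive_tool(commands=[[-0.06, 0.26, 0, 0, 0, 0], [-0.121, 0.517, 0, 0, 0, 0], [-0.117, 0.5, 0, 0, 0, 0], [-0.117, 0.5, 0, 0, 0, 0], [-0.117, 0.5, 0, 0, 0, 0], [-0.117, 0.5, 0, 0, 0, 0], [-0.117, 0.5, 0, 0, 0, 0], [-0.117, 0.5, 0, 0, 0, 0], [-0.117, 0.5, 0, 0, 0, 0], [-0.117, 0.5, 0, 0, 0, 0], [-0.117, 0.5, 0, 0, 0, 0], [-0.117, 0.5, 0, 0, 0, 0], [-0.121, 0.517, 0, 0, 0, 0], [-0.06, 0.26, 0, 0, 0, 0], [0, 0, 0, 0, 0, 0], [0, 0, 0, 0, 0, 0]])

```text
time: 43.8
tool_pos: [0.6292, -0.1868, 0.2854]
ee_rot: [-3.141, -0.0, 1.047]
wrist_force: [0.1, 0.4, -1.5]
width: 0.0527
finger_force: 30.0
```

>>> drive_tool(commands=[[0, 0, 0.4, 0, 0, 0], [0, 0, 0.6, 0, 0, 0], [0, 0, 0.7, 0, 0, 0], [0, 0, 0.7, 0, 0, 0], [0, 0, 0.7, 0, 0, 0], [0, 0, 0.6, 0, 0, 0], [0, 0, 0.5, 0, 0, 0], [0, 0, 0.5, 0, 0, 0], [0, 0, 0.4, 0, 0, 0], [0, 0, 0.3, 0, 0, 0], [0, 0, 0.3, 0, 0, 0], [0, 0, 0.15, 0, 0, 0], [0, 0, 0.1, 0, 0, 0], [0, 0, 0, 0, 0, 0], [0, 0, 0, 0, 0, 0]])

```text
time: 45.68
tool_pos: [0.6298, -0.1872, 0.0479]
ee_rot: [3.14, -0.0, 1.047]
wrist_force: [-0.4, -0.2, -1.8]
width: 0.0526
finger_force: 30.0
```

>>> drive_tool(commands=[[0, 0, 0.035, 0, 0, 0], [0, 0, 0, 0, 0, 0], [0, 0, 0, 0, 0, 0]])

```text
time: 46.05
tool_pos: [0.6299, -0.1872, 0.0466]
ee_rot: [3.14, -0.0, 1.047]
wrist_force: [0.3, -0.9, 0.4]
width: 0.0528
finger_force: 30.0
```

>>> drive_tool(commands=[[0, 0, 0, 0, 0, 0], [0, 0, 0, 0, 0, 0], [0, 0, 0, 0, 0, 0], [0, 0, 0, 0, 0, 0], [0, 0, 0, 0, 0, 0], [0, 0, -0.2, 0, 0, 0], [0, 0, -0.5, 0, 0, 0], [0, 0, -0.8, 0, 0, 0], [0, 0, -0.8, 0, 0, 0], [0, 0, -0.8, 0, 0, 0], [0, 0, -0.8, 0, 0, 0], [0, 0, -0.8, 0, 0, 0], [0, 0, -0.8, 0, 0, 0], [0, 0, -0.4, 0, 0, 0], [0, -0.8, 0, 0, 0, 0], [0, -0.8, 0, 0, 0, 0], [0, -0.8, 0, 0, 0, 0], [0, -0.8, 0, 0, 0, 0], [0, -0.8, 0, 0, 0, 0], [0, 0, 0, 0, 0, 0]], gripper=0)

```text
time: 48.55
tool_pos: [0.4898, -0.1063, 0.2831]
ee_rot: [3.14, -0.0, 1.048]
wrist_force: [0.8, 0.8, 0.7]
width: 0.0943
finger_force: 0.0
```

Run:
```python
from h import *
s=snapshot("side"); cv2.imwrite("pics/s5.png",s["image"])
t=snapshot("top"); cv2.imwrite("pics/t5.png",t["image"])
V=cloud(s).reshape(-1,3)
for x,y,h in((.635,.098,.157),(.6335,.003,.134),(.6315,-.092,.111),(.6297,-.187,.089),(.42,.264,.1)):
    r=np.hypot(V[:,0]-x,V[:,1]-y)
    P=V[(V[:,2]>.03)&(V[:,2]<h-.01)&(r<.045)]
    M=np.c_[2*P[:,:2],np.ones(len(P))]; c=np.linalg.lstsq(M,(P[:,:2]**2).sum(1),rcond=None)[0]
    print(c[:2], len(P), V[(r<.02)&(V[:,2]<.2)][:,2].max())
```

```text
[0.63484475 0.09623722] 952 0.16850387589358368
[0.63387229 0.00191827] 922 0.14432136308505963
[ 0.63081537 -0.09368794] 906 0.12225490751531956
[ 0.62872181 -0.18678343] 695 0.0990212873179624
[0.41941455 0.26925385] 539 0.1977542537986593
```

View pics/s5.png

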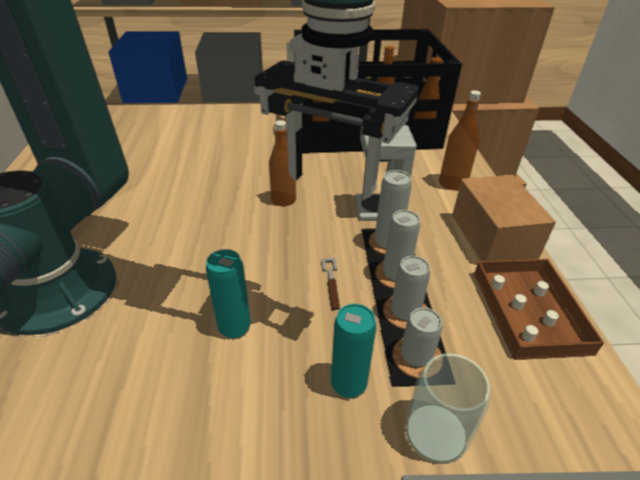

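View pics/t5.png

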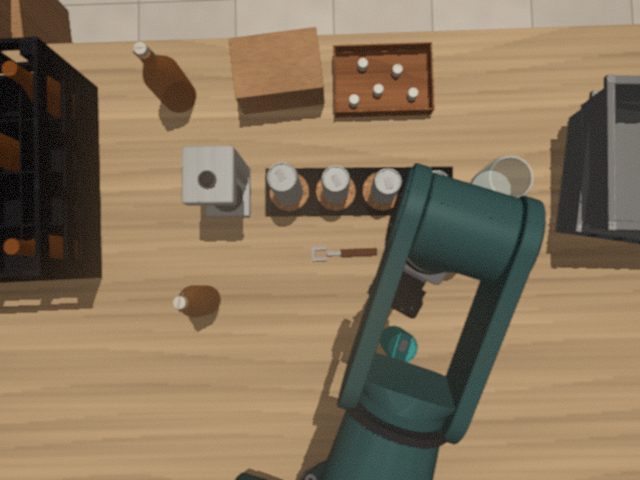

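All four cans stand upright in falling height from the crusher, at (393,210), (401,245), (410,290) and (421,340) in the side view. The bottle still stands at (181,303) in the top view, and the gripper is clear.

```bash
python3 -c "from bench import close_job; print(close_job())"
```

```text
the job is handed in; nothing more can be done
None
```

The four cans stand on their coasters in order of height, tallest at the crusher and shortest at the jar; the bottle was left standing in place, and the job was handed in at about 49 s (no verdict was returned).

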